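# Set the bowl turner's speed lever to slow

### The arm

A 6-joint arm with a two-finger parallel gripper is mounted at the origin on the work surface. World frame = base frame: x ahead of the robot, y to its left, z up, the work surface at z = 0. Lengths are in m, angles in rad, forces in N, time in s.
With the tool pointing down it reaches from about 0.3 to 0.775 m from the base axis. Payload 14.6 kg.
Tool frame: the origin (TCP) lies at the centre of the arm's flange, where the gripper is bolted on; the fingertips stand 199 mm ahead of it and the grasp point (between the pads) lies ctrl.tcp_to_grasp ahead of it (ctrl.tcp_to_grasp is the distance from the TCP to the grasp point, in m); z points along the fingers, y is the line along which they close (so a half turn about z gives the same grasp; the last joint's range is limited). The gripper opens to 94 mm and grips with 3 to 60 N. Pads are 16 mm wide; open, the fingers measure 119 mm over their backs; the gripper's body (75 mm by 177 mm) begins 78 mm behind the grasp point.
Start: joints at [-1.248, 0.3, 1.521, -0, 1.321, -0.067], TCP at [0.209, -0.509, 0.405] pointing down, gripper open.
Joint ranges: [-3.03, 3.03], [-0.79, 2.21], [0.23, 2.52], [-1.04, 4.18], [0, 3.07], [-2.55, 2.55]. Speed limits (rad/s): [2.22, 2.22, 2.57, 3.14, 3.14, 3.14].

### API

Orientations are given as [roll, pitch, yaw] about the fixed x, y, z axes, in that order (R = Rz(yaw) Ry(pitch) Rx(roll)).
In Python, from station import ctrl gives the robot as it stands. The module is installed in compiled form; this text tells all that it offers.
- The arm moves only by the shell command python3 -m jog 'ROWS' [OPENING] [FORCE]. ROWS is JSON, a list of rows, each a list of 6 numbers: the shift along the tool's x, y, z in cm, then the turn, a rotation vector about the tool's x, y, z in rad. In form: [[tx, ty, tz, ax, ay, az], ...]. A call has 1 to 8 rows; each row is the pose to reach, as a shift and turn from the pose commanded when the call began, along the tool's axes at that moment; what a row does not reach only later rows make up. A row lasts 1/10 s, in which the tool goes at most 50 mm and 8.59 degrees, less where a joint would pass 70% of its speed; a pose out of reach is approached as far as the arm can. A call with a gripper value outside its range is refused whole. OPENING is the opening in per cent of the stroke, from 0 (shut) to 100 (fully open), set as the call begins (- or left out, the last holds). The fingers move at their own pace and stop on an object; FORCE is the grip in N (left out, the last holds). Time passes only in rows, so rows that repeat a pose let the fingers close. It gives the time, the measured TCP pose, the force, the opening and the grip force at its end, in the units of the state.
- ctrl.get_obs(): the state, without advancing time (a new reading comes with each control period).
- ctrl.camera(name): name is "scene" or "top" or "wrist"; returns a dict with "img" (480x640x3 uint8, blue, green, red), "intrinsics" (3x3 intrinsics, pixels), "R" (3x3) and "t" (3): a world point X has camera coordinates R X + t. Camera axes: x right, y down, z forward; pixel columns grow to the right and rows downward; lengths in m; the calibration is good to about 2 mm. A picture is of the moment at which its call begins. There is no depth.
- ctrl.hand_in(): hands the job in; it is judged then, once.
The state is a dict: "time_s": time; "qpos": joint angles; "joint_vel": joint speeds; "tau": joint torques, N m; "ee_pos": TCP position; "eef_rot": TCP orientation; "force": force on the tool from outside, world axes, zero at the start; "moment": the same for the moment, N m; "grip_width": finger opening in m; "grip_force": force on a finger pad.
Only numpy, scipy, OpenCV 4.12 (cv2) and the standard library are available. Lean on these libraries where they do the work, as an engineer would, in place of code of your own. Each camera call takes 0.05 s, during which the arm holds its last target. There are 200 camera calls.

### The job

On the grey bowl-turner base, swing the long speed lever (the one with the upright round knob) from the off side to slow, so that it points at the middle of the three raised ribs, and let go. Leave the short bowl-lock lever with the flat paddle where it is.

Things in the scene. Friction and masses are not known exactly. Their poses are not given: they have to be found in the camera images.
- speed_lever (a joint): Angle (rad) of the long black speed lever, level, on an upright hinge on the fixed grey base (250 x 450 mm, deck 45 mm above the counter). 0 = at the middle rib, slow; negative = anticlockwise from above, to the off rib (-0.75, away from the bowl); positive = clockwise, to the fast rib (+0.75, bowl side). Stops at -0.95 and 0.95. About 2 N at the knob moves it; it stays where left.
- speed_knob (a point): Point on the axis of the upright round black knob at the end of the speed lever, 10 mm below the knob's flat top. The knob is 22 mm in diameter and stands 35 mm above the lever arm (14 mm wide); its top is 99 mm above the counter. It is 110 mm from the pivot axis and moves with the lever.
- speed_pivot (a point): Point on the speed lever's pivot axis at deck height, fixed to the base. z is up along the hinge; -x points to the middle rib; +y to the bowl's side. Three black ribs (26 mm long, 4 high) lie radially 126 to 152 mm from it at lever angles -0.75, 0, +0.75. A white bowl (170 mm wide, rim 133 mm above the counter) stands on the base, centred at x -65, y +235 mm.
- lock_tip (a point): Outer top end of the short black bowl-lock lever (50 mm long, flat upright paddle, top 74 mm above the counter), which turns on the deck at x +30, y +115 mm from the speed pivot, between that and the bowl. It must stay where it is.

How it is judged:
At the end, for the whole second after the job is handed in: The speed lever rests within 10 degrees (0.175 rad) of the middle rib, and the tip of the bowl-lock lever is within 12 mm of where it started (value of joint speed_lever between -0.175 and 0.175 rad and velocity of joint speed_lever between -0.05 and 0.05 rad/s and distance of lock_tip from where it was at the start of the episode below 0.012 m); the robot touches nothing.
It fails at once if the bowl-lock lever's tip is pushed more than 12 mm from its start (distance of lock_tip from where it was at the start of the episode above 0.012 m).
It also fails if it takes over 32 s, if anything falls off the work surface, if the arm or the gripper's body presses on something with over 40 N, if the wrist force passes 120 N, or if a joint passes its speed limit or range.

## Working session

There is one attempt and no reset: what is moved stays moved. The work goes in short steps, Python scripts to look and compute and a shell command to move; the robot and the scene stay as the last step left them, time stands still between calls to the robot, and variables do not carry over. Pictures are saved under pics/ and viewed, at most 10 in all, crops included, and the job is handed in when it is done.

```bash
mkdir -p pics; python3 - <<'E'
from station import ctrl
import cv2,numpy as np,pickle
d={}
for n in("scene","top"):
    c=ctrl.camera(n);cv2.imwrite(f"pics/{n}0.png",c["img"]);d[n]=c
    print(n,-c["R"].T@c["t"],c["intrinsics"][0])
pickle.dump(d,open("c0.pkl","wb"))
o=ctrl.get_obs();print(o["ee_pos"],o["eef_rot"],ctrl.tcp_to_grasp,o["time_s"])
E
```

```text
scene [1.06310717 0.24721928 0.45704274] [535.80151935   0.         309.11620345]
top [ 0.57527585 -0.03645556  0.75904619] [516.4701356    0.         318.03970032]
[ 0.20897775 -0.50871998  0.4041421 ] [-3.14053858e+00 -5.96432336e-05  3.89785757e-01] 0.1804 0.1
```

View pics/top0.png

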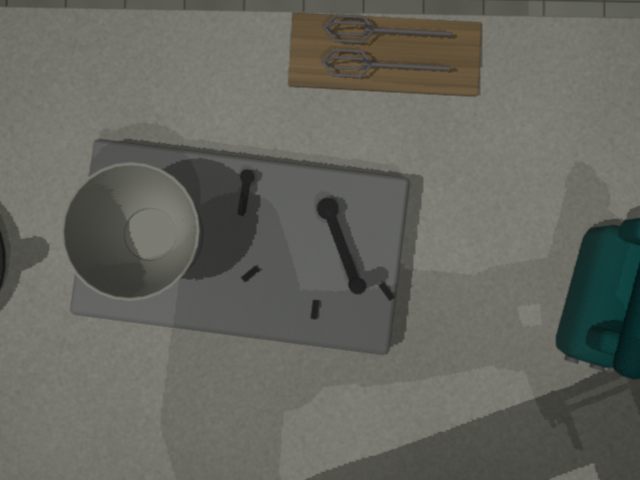

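View pics/scene0.png

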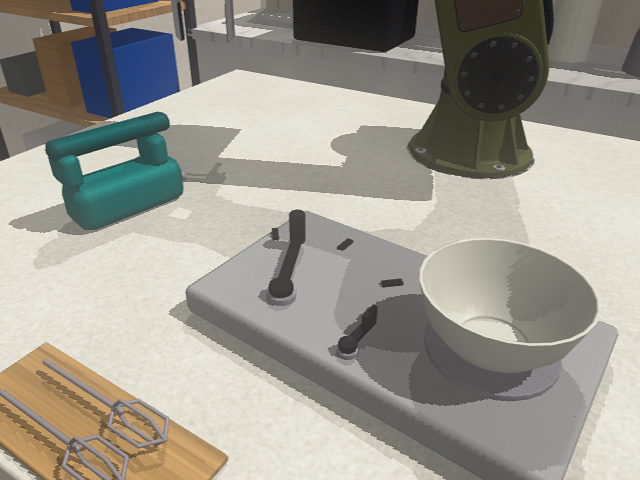

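The top view shows the pivot at (327,208), the knob at (357,286), and the ribs at off (387,291), middle (315,309) and fast (251,273). The lock lever runs (247,176)-(242,213). The scene view agrees, with the knob top at (297,214).

```bash
cat > h.py <<'E'
import numpy as np
from scipy.spatial.transform import Rotation as Ro
def ray(c,p,z):
    o=-c["R"].T@c["t"];d=c["R"].T@np.linalg.inv(c["intrinsics"])@[*p,1.]
    return o+d*(z-o[2])/d[2]
E
python3 - <<'E'
from h import *;import pickle
from station import ctrl
d=pickle.load(open("c0.pkl","rb"));t=d["top"]
P=ray(t,(327,208),.066);K=ray(t,(357.5,286),.099);K2=ray(d["scene"],(297,213.5),.099)
rib=[ray(t,p,.049) for p in((387,291),(315,309),(251.5,273))]
print(P,K,K2,*rib,np.linalg.norm((K-P)[:2]),[np.linalg.norm((r-P)[:2]) for r in rib])
a=lambda v:np.arctan2(v[1],v[0])
am=a(rib[1]-P);print("mid dir",am,"others",[a(r-P) for r in rib],"lever",a(K-P))
T=P+.11*np.array([np.cos(am),np.sin(am),0]);print("target knob",T)
print("lock",ray(t,(247,174),.06),ray(t,(242,213),.074))
o=ctrl.get_obs();R=Ro.from_euler("xyz",o["eef_rot"])
for z in(.31,.271):
    print("shift cm",R.inv().apply(np.r_[K[:2],z]-o["ee_pos"])*100)
print("to target cm",R.inv().apply(np.r_[T[:2],.271]-o["ee_pos"])*100, "axes",R.as_matrix().round(2))
E
```

```text
[ 0.64595915 -0.03968964  0.066     ] [ 0.54382257 -0.08067891  0.099     ] [ 0.54433621 -0.08045941  0.099     ] [ 0.53558224 -0.12453169  0.049     ] [ 0.50860704 -0.02653027  0.049     ] [0.55575858 0.06192753 0.049     ] 0.11005453980151025 [np.float64(0.13921650860703993), np.float64(0.1379810571068993), np.float64(0.13587565135912233)]
mid dir 3.0460766460663313 others [np.float64(-2.4862571799076214), np.float64(3.0460766460663313), np.float64(2.2967466844288027)] lever -2.7599503484856274
target knob [ 0.53646055 -0.02919884  0.066     ]
lock [0.69055562 0.07030237 0.06      ] [0.6359146  0.07335863 0.074     ]
shift cm [ 47.23740866 -26.85967355   9.44534506]
shift cm [ 47.23717605 -26.85556267  13.34534288]
to target cm [ 48.51238865 -31.89716671  13.35073316] axes [[ 0.92  0.38 -0.  ]
 [ 0.38 -0.92  0.  ]
 [ 0.   -0.   -1.  ]]
```

The lever is at about −0.48 rad. I'll move the gripper above the knob.

```bash
python3 -m jog '[[10,-5,0,0,0,0],[14,-8,0,0,0,0],[18,-10.5,0,0,0,0],[22,-12.5,0,0,0,0],[26,-15,0,0,0,0],[30,-17,0,0,0,0],[34,-19.5,0,0,0,0],[38,-21.5,0,0,0,0]]' 60 15; python3 -m jog '[[4,-2.5,0,0,0,0],[7,-4,0,0,0,0],[9.2,-5.4,3,0,0,0],[9.2,-5.4,5,0,0,0],[9.2,-5.4,7,0,0,0],[9.2,-5.4,7,0,0,0],[9.2,-5.4,7,0,0,0]]'
python3 - <<'E'
from h import *;from station import ctrl;import cv2
o=ctrl.get_obs();R=Ro.from_euler("xyz",o["eef_rot"])
print(o["ee_pos"],"to knob cm",R.inv().apply(np.array([.544,-.0806,.271])-o["ee_pos"])*100)
cv2.imwrite("pics/w1.png",ctrl.camera("wrist")["img"])
E
```

```text
time_s: 0.9
ee_pos: [0.4563, -0.192, 0.4046]
eef_rot: [-3.141, 0.0, 0.39]
force: [0.8, -0.8, 0.8]
grip_width: 0.0561
grip_force: 0.0
time_s: 1.6
ee_pos: [0.5202, -0.1091, 0.335]
eef_rot: [-3.141, 0.0, 0.39]
force: [-0.5, -0.6, 0.1]
grip_width: 0.0563
grip_force: 0.0
[ 0.52021197 -0.10913459  0.33504905] to knob cm [ 3.28589651 -1.73490213  6.40443161]
```

View pics/w1.png

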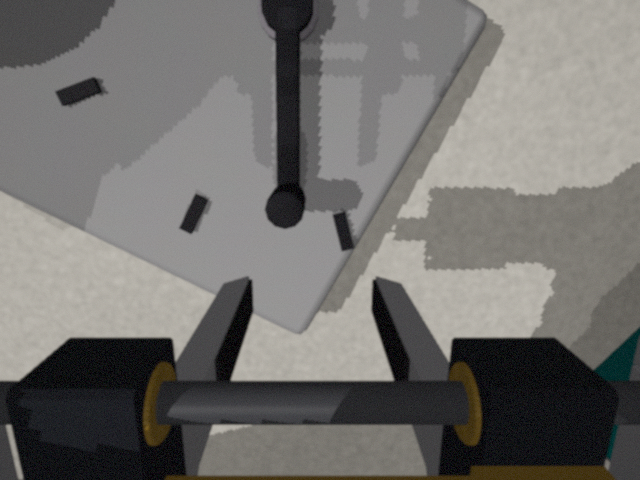

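The wrist view shows the knob at (285,207), ahead of and slightly left of the fingers. That matches the computed shift of +3.3, −1.7 and 6.4 cm.

```bash
python3 -m jog '[[3.3,-1.7,0,0,0,0],[3.3,-1.7,0,0,0,0],[3.3,-1.7,2.5,0,0,0],[3.3,-1.7,5,0,0,0],[3.3,-1.7,6.3,0,0,0],[3.3,-1.7,6.3,0,0,0]]'; python3 -m jog '[[0,0,0,0,0,0],[0,0,0,0,0,0],[0,0,0,0,0,0],[0,0,0,0,0,0],[0,0,0,0,0,0],[0,0,0,0,0,0]]' 0 15
python3 - <<'E'
from h import *;from station import ctrl;import cv2
o=ctrl.get_obs();R=Ro.from_euler("xyz",o["eef_rot"])
P=np.array([.646,-.0397])
for f in np.linspace(0,1,5)[1:]:
    a=2*np.pi-2.76;a=2*np.pi-2.76+f*(3.046-a)
    print(R.inv().apply(np.r_[P+.11*np.array([np.cos(a),np.sin(a)]),o["ee_pos"][2]]-o["ee_pos"])*100)
cv2.imwrite("pics/t2.png",ctrl.camera("top")["img"])
E
```

```text
time_s: 2.25
ee_pos: [0.5439, -0.081, 0.2709]
eef_rot: [-3.14, 0.002, 0.389]
force: [0.3, 0.8, -0.6]
grip_width: 0.0566
grip_force: 0.0
time_s: 2.85
ee_pos: [0.5442, -0.0809, 0.2721]
eef_rot: [3.141, -0.0, 0.39]
force: [-0.5, -1.4, 3.9]
grip_width: 0.0213
grip_force: 15.0
[ 6.59410673e-02 -1.34033725e+00 -6.81872552e-04]
[ 3.09919250e-01 -2.62892496e+00 -1.25402916e-03]
[ 7.05522803e-01 -3.87931751e+00 -1.73586967e-03]
[ 1.24712832e+00 -5.07374091e+00 -2.12054485e-03]
```

View pics/t2.png

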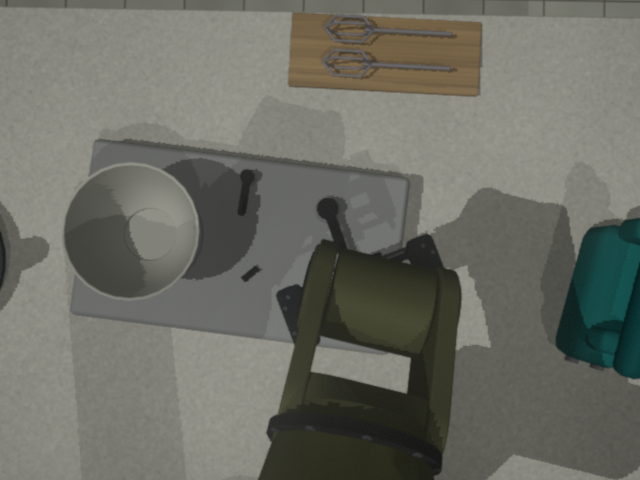

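The knob is gripped (21 mm width, 15 N). The lock lever hasn't moved and still sits at about (245,190). I'll swing the knob along the arc.

```bash
python3 -m jog '[[0,-0.7,0,0,0,0],[0.1,-1.4,0,0,0,0],[0.2,-2,0,0,0,0],[0.3,-2.6,0,0,0,0],[0.5,-3.3,0,0,0,0],[0.7,-3.9,0,0,0,0],[1,-4.5,0,0,0,0],[1.2,-5.1,0,0,0,0]]'; python3 -m jog '[[0,0,0,0,0,0],[0,0,0,0,0,0],[0,0,0,0,0,0]]'; python3 -m jog '[[0,0,0,0,0,0],[0,0,0,0,0,0],[0,0,0,0,0,0],[0,0,0,0,0,0]]' 60
python3 -m jog '[[0,0,-1,0,0,0],[0,0,-3,0,0,0],[0,0,-6,0,0,0],[0,0,-9,0,0,0],[-4,0,-9,0,0,0],[-8,0,-9,0,0,0],[-12,0,-9,0,0,0],[-12,0,-9,0,0,0]]'
python3 -m jog '[[-4,0,0,0,0,0],[-8,0,0,0,0,0],[-10,0,0,0,0,0],[-10,0,0,0,0,0],[-10,0,0,0,0,0]]'
python3 - <<'E'
from station import ctrl;import cv2
cv2.imwrite("pics/t3.png",ctrl.camera("top")["img"])
E
```

```text
time_s: 3.7
ee_pos: [0.5361, -0.0284, 0.2717]
eef_rot: [3.141, -0.001, 0.39]
force: [7.0, -4.4, -0.0]
grip_width: 0.0218
grip_force: 15.0
time_s: 4.0
ee_pos: [0.5361, -0.0287, 0.2716]
eef_rot: [-3.141, -0.001, 0.39]
force: [5.0, 0.6, 0.5]
grip_width: 0.0214
grip_force: 15.0
time_s: 4.4
ee_pos: [0.5358, -0.029, 0.2714]
eef_rot: [-3.141, 0.001, 0.39]
force: [0.1, 0.3, 0.1]
grip_width: 0.0503
grip_force: 0.0
time_s: 5.2
ee_pos: [0.4221, -0.0755, 0.3624]
eef_rot: [3.141, 0.0, 0.388]
force: [0.5, 0.3, -0.0]
grip_width: 0.0563
grip_force: 0.0
time_s: 5.7
ee_pos: [0.3328, -0.1127, 0.3624]
eef_rot: [3.141, -0.001, 0.389]
force: [-1.3, 0.8, 1.0]
grip_width: 0.0562
grip_force: 0.0
```

View pics/t3.png

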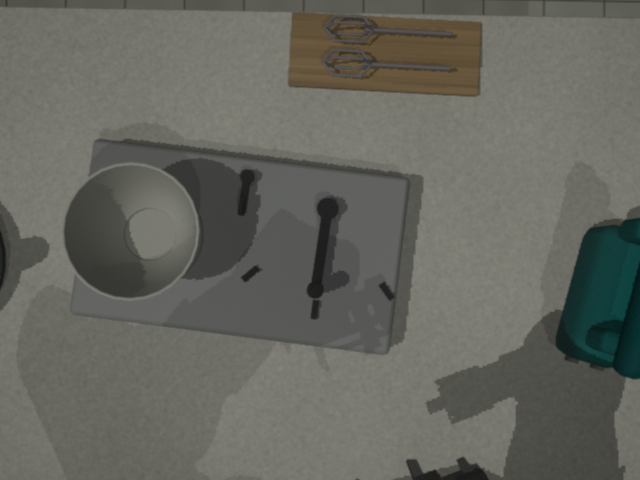

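The lever's knob, at (315,289), now points at the middle rib at (315,309). The lock lever is unmoved and the arm is clear.

```bash
python3 -c "
from station import ctrl
print(ctrl.hand_in())"
```

```text
the job is handed in; nothing more can be done
None
```

The speed lever now points at the middle (slow) rib and is released, the lock lever looks unmoved in the last top-camera picture, and the job was handed in at about 6 s of the 32 s allowed; no verdict came back.

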